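# Hold the spring clip open over the card in the copy stand

## Task

Slide the carriage of the copy stand, by its post, all the way to the red end stop. Then take the spring clip off its parking stand by squeezing its two levers, bring it over the upright card and hold it squeezed wide open astride the middle of the card's top edge, one jaw well down on each side and nothing of the clip touching the card, so that I can slip a note in. Finish while still holding it like that, with the carriage at the stop, and leave the mug, the computer mouse and the charger brick near the stand alone.

Things in the scene. Friction and masses are not known exactly. Their poses are not given: they have to be found in the camera images.
- copy_stand: Fixed grey base of the copy stand, 75 (x) x 280 (y) x 10 mm, on the desk. Origin: centre of its underside. Its y axis is the slide direction; a red end stop block stands at its +y end, a black one at its -y end; block tops are 27 mm above the desk.
- carriage (a joint): Position of the carriage along the stand's y axis, m: 0 at the black end, 0.120 = against the red end stop. It slides with about 2 N of friction and stays where it is left. It is a black block 58 x 130 x 16 mm (top 30 mm above the desk) carrying the card and the post.
- card_top (a point): Middle of the top edge of the white ruled card, which is fixed upright on the carriage: 3 mm thick (x), 80 mm wide (y), its top edge 115 mm above the desk. Below 43 mm the card stands in a metal holder 18 mm thick. Axes parallel to those of the copy stand; moves with the carriage; at the stop it is at y = +80 mm in the stand's frame.
- post_top (a point): Top centre of the carriage's upright round post, 14 mm in diameter, its top (red cap) 95 mm above the desk and free down to 40 mm. It stands 72 mm from the card's middle towards -y (32 mm beyond the card's edge) and moves with the carriage.
- clip_stand: Fixed parking stand: grey foot 90 x 90 x 10 mm, wooden block 50 x 52 mm with its top at 30 mm, and on that an upright metal tab 4 mm thick (x), 30 mm wide (y), up to 54 mm above the desk. Origin: centre of its underside.
- tab_top (a point): Middle of the top edge of the parking tab, 54 mm above the desk.
- clip: Loose spring clip, clothes-peg kind, 65 g: blue half (this body) and yellow half on a steel pin. Origin: middle of the pin; y along the pin, x from blue to yellow (along the parking stand's x). It starts upright, biting the tab, levers up, pin 64 mm above the desk. Jaws 40 mm wide (y), 34 mm down from the pin; levers 36 mm wide (y), from 6 to 43 mm above the pin, to be squeezed along x.
- clip_jaw (a joint): Clip opening, rad: 0 = biting the 4 mm tab, 0.50 = fully squeezed (hard stop). Lever outer faces: at 0 splayed, 34 mm apart 27 mm above the pin, 42 mm at the top; at 0.50 parallel, 21 mm apart. Spring: 4 N on the levers to begin, 10 N fully open; grip with 20 to 40 N, fingertips at least 5 mm above the pin.
- tip_blue (a point): Inner lower edge, middle, of the blue half's black-padded jaw: 34 mm below the pin when shut. Squeezed evenly, each half turns by half the opening (blue leans 0.25 rad): tips 21 mm apart, 33 mm below the pin, the jaws reaching 15 mm either side of the middle plane. A lift of 35 mm clears the tab.
- tip_yellow (a point): Inner lower edge, middle, of the yellow half's jaw: 34 mm below the pin when the clip is shut.
- mug: White patterned mug, 92 x 127 x 95 mm with its handle, a bystander on the desk to the left or right of the copy stand (not the one on the coaster at the back left). Origin: centre of its underside.
- mouse: Black computer mouse, 113 x 62 x 35 mm, a bystander behind the copy stand. Origin: centre of its underside.
- charger: Black and grey charger brick, 44 x 62 x 28 mm, a bystander near the desk's front edge. Origin: centre of its underside.
Things that resemble listed ones, but are neither listed nor needed, are in the scene too. Leave any orange or pink look-alike of the clip alone.

How it is judged:
By the outcome, as a careful person would: the job done as asked, in the order asked, and still so for the second after the job is handed in, while the arm keeps its last pose, push and grip.
It also fails if it takes over 48 s, if anything falls off the work surface, if the arm or the gripper's body presses on something with over 40 N, if the wrist force passes 120 N, or if a joint passes its speed limit or range.

## Robot

A 7-joint arm with a two-finger parallel gripper is mounted at the origin on a cart in front of the work surface, level with it; the furniture and walls round the work are solid. World frame = base frame: x ahead of the robot, y to its left, z up, the work surface at z = 0. Lengths are in m, angles in rad, forces in N, time in s.
With the tool pointing down it reaches from about 0.375 to 0.925 m from the base axis. Payload 3.1 kg.
Tool frame: the origin (TCP) lies between the finger pads; the fingertips stand 19 mm ahead of it and the grasp point (between the pads) is the TCP; z points along the fingers, y is the line along which they close (so a half turn about z gives the same grasp; the last joint's range is limited). The gripper opens to 85 mm and grips with 20 to 120 N. Pads are 22 mm wide; open, the fingers measure 114 mm over their backs; the gripper's body (76 mm by 85 mm) begins 54 mm behind the grasp point. The pads swing forward as they close: fully open they stand 13 mm farther back than shut.
Start: joints at [1.219, 0.383, 0.044, 1.598, -0.018, 1.161, -0.05], TCP at [0.163, -0.629, 0.226] pointing down, gripper open.
Joint ranges: [-2.61, 2.61], [-0.41, 2.15], [-1.48, 1.57], [0, 2.5], [-1.57, 4.71], [0.05, 1.97], [-2.85, 2.85]. Speed limits (rad/s): [2.79, 2.79, 3.14, 3.14, 3.14, 3.14, 3.14].

## Interface

Orientations are given as a unit quaternion [x, y, z, w].
In Python, from bench import move_ptp, movel, move_j, move_gripper, pause, inverse_kinematics, read_camera, camera_params, MotionError, sign_off, look_for, tip_of, read_time_s, read_qpos, read_joint_vel, read_effort, read_eef_pos, read_tcp_rot, read_ft_force, read_ft_torque, read_finger_gap, read_grasp_force gives the robot as it stands. Calls block until the motion is done:
- move_ptp(position, orientation): joint-space move of the TCP to a pose.
- movel(position, orientation=None, speed=0.15): straight line of the TCP; orientation=None keeps the orientation; speed is the mean speed in m/s.
- move_j(angles): joint-space move.
- move_gripper(opening, effort=None): finger opening in m; effort is the grip in N (None keeps the last); returns when the fingers have stopped.
- pause(seconds).
- inverse_kinematics(position, orientation): joint angles nearest the present ones, or None.
- read_camera(name): name is "scene" or "top" or "wrist"; returns the picture (400x640x3 uint8, red, green, blue); there is no depth.
- camera_params(name): a dict with "K" (3x3 intrinsics, pixels), "camera_from_world" (4x4, takes a point from world to camera coordinates). Camera axes: x right, y down, z forward; pixel columns grow to the right and rows downward; lengths in m; the calibration is good to about 2 mm. The wrist camera is an equidistant fisheye: a pixel r from the principal point sees the ray r / f radians off the axis. A picture is of the moment at which its call begins: read the wrist's pose just before it. camera_params takes no time and is no camera call; for the wrist camera it gives the pose at the moment of the call.
A pose or a line that the arm cannot do raises MotionError and nothing moves.
- sign_off(): hands the job in; it is judged then, once.
Trained networks look in the newest picture that a camera, given by its name, has taken for a name from the list of things; names that differ only in an ending like _2 or _b are one class to them, and where a whole thing is asked for, a point or a joint stands for the part that bears it (a point fixed in the world has none). Each returns a list of dicts, best first, with "confidence" (0 to 1); they miss things now and then, are a little off and sometimes report something else, mostly with a low value. They report only what shows in the picture. A call takes as long as a camera call. They do not tell look-alikes from the thing itself.
- look_for(camera, name): "at" ([column, row] in pixels, amid what is visible of it).
- tip_of(camera, name): "at" ([column, row] in pixels: a listed point, or the origin of a listed thing).
Readings, each from a call of its own:
- read_time_s(): time.
- read_qpos(): joint angles.
- read_joint_vel(): joint speeds.
- read_effort(): joint torques, N m.
- read_eef_pos(): TCP position.
- read_tcp_rot(): TCP orientation.
- read_ft_force(): force on the tool from outside, world axes, zero at the start.
- read_ft_torque(): the same for the moment, N m.
- read_finger_gap(): finger opening in m.
- read_grasp_force(): force on a finger pad.
Only numpy, scipy, OpenCV 4.12 (cv2) and the standard library are available. Lean on these libraries where they do the work, as an engineer would, in place of code of your own. Each camera call takes 0.05 s, during which the arm holds its last target. There are 200 camera calls.

## Working session

There is one attempt and no reset: what is moved stays moved. The work goes in short steps, each a Python script; the robot and the scene stay as the last script left them, time stands still between calls to the robot, and variables do not carry over. Pictures are saved under pics/ and viewed, at most 10 in all, crops included, and the job is handed in when it is done.

```bash
mkdir -p pics; cat > h.py <<'E'
import numpy as np, cv2
from bench import *
def P(cam):
    p=camera_params(cam); return np.array(p["K"]),np.array(p["camera_from_world"])
def proj(cam,X,p=None):
    K,T=p or P(cam); c=T[:3,:3]@np.asarray(X,float)+T[:3,3]
    if cam=="wrist":
        r=np.hypot(c[0],c[1]); th=np.arctan2(r,c[2]); u=np.array([c[0],c[1]])/max(r,1e-9)*th
    else: u=c[:2]/c[2]
    return np.array([K[0,0]*u[0]+K[0,2],K[1,1]*u[1]+K[1,2]])
def ray(cam,px,p=None):
    K,T=p or P(cam); u=np.array([(px[0]-K[0,2])/K[0,0],(px[1]-K[1,2])/K[1,1]])
    if cam=="wrist":
        th=np.hypot(*u); d=np.array([*(u/max(th,1e-9)*np.sin(th)),np.cos(th)])
    else: d=np.array([*u,1.]); d/=np.linalg.norm(d)
    R=T[:3,:3]; return -R.T@T[:3,3],R.T@d
def tri(rays):
    A=0;b=0
    for o,d in rays:
        M=np.eye(3)-np.outer(d,d);A=A+M;b=b+M@o
    X=np.linalg.solve(A,b); res=[np.linalg.norm((np.eye(3)-np.outer(d,d))@(X-o)) for o,d in rays]
    return X,max(res)
def onz(r,z): o,d=r; return o+d*(z-o[2])/d[2]
def save(n,im): cv2.imwrite(f"pics/{n}.png",im[:,:,::-1])
E
python3 - <<'E'
from h import *
for c in("scene","top"):
    im=read_camera(c);save(c,im);p=P(c)
    print(c,-p[1][:3,:3].T@p[1][:3,3])
    for n in["copy_stand","card_top","post_top","clip_stand","tab_top","clip","tip_blue","tip_yellow","mug","mouse","charger"]:
        print(n,[(np.round(d["at"]).tolist(),round(d["confidence"],2)) for d in tip_of(c,n)[:4]])
print(read_time_s(),read_tcp_rot(),read_qpos())
E
```

```text
scene [-0.28009808  0.85454076  0.62526825]
copy_stand []
card_top [([353.0, 183.0], 0.68)]
post_top [([364.0, 182.0], 0.57)]
clip_stand [([257.0, 266.0], 0.66)]
tab_top [([259.0, 245.0], 0.78)]
clip [([287.0, 240.0], 0.82), ([273.0, 278.0], 0.72), ([252.0, 242.0], 0.66), ([217.0, 282.0], 0.56)]
tip_blue [([217.0, 295.0], 0.89), ([258.0, 258.0], 0.87), ([285.0, 250.0], 0.8), ([274.0, 289.0], 0.69)]
tip_yellow [([258.0, 256.0], 0.66), ([276.0, 292.0], 0.61), ([287.0, 246.0], 0.52)]
mug []
mouse [([315.0, 208.0], 0.77)]
charger [([340.0, 266.0], 0.62)]
top [0.32660889 0.06072182 1.07600744]
copy_stand [([356.0, 214.0], 0.89)]
card_top [([371.0, 205.0], 0.83)]
post_top [([397.0, 207.0], 0.83)]
clip_stand [([246.0, 211.0], 0.61)]
tab_top [([243.0, 209.0], 0.63)]
clip [([243.0, 208.0], 0.76), ([202.0, 219.0], 0.71), ([230.0, 250.0], 0.6), ([283.0, 207.0], 0.56)]
tip_blue [([248.0, 214.0], 0.65), ([203.0, 224.0], 0.53), ([283.0, 208.0], 0.47), ([232.0, 254.0], 0.47)]
tip_yellow [([284.0, 209.0], 0.55), ([206.0, 220.0], 0.52), ([247.0, 212.0], 0.43), ([230.0, 251.0], 0.38)]
mug [([448.0, 225.0], 0.64)]
mouse [([362.0, 171.0], 0.92)]
charger [([295.0, 262.0], 0.53)]
1.2 [ 9.91959578e-01  1.26555110e-01  5.72406864e-06 -1.02412873e-05] [ 1.21922061  0.38291881  0.04393664  1.59789808 -0.01790804  1.1611869
 -0.04989378]
```

```bash
python3 - <<'E'
import cv2
t=cv2.imread("pics/top.png");cv2.imwrite("pics/t2.png",cv2.resize(t[130:300,170:500],(800,412),interpolation=3))
t=cv2.imread("pics/scene.png");cv2.imwrite("pics/s2.png",cv2.resize(t[150:320,180:400],(776,600),interpolation=3))
E
```

```text
(no output)
```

View pics/t2.png

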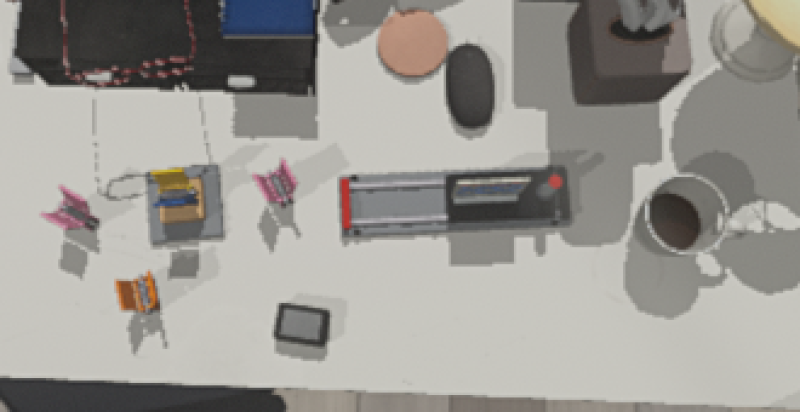

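View pics/s2.png

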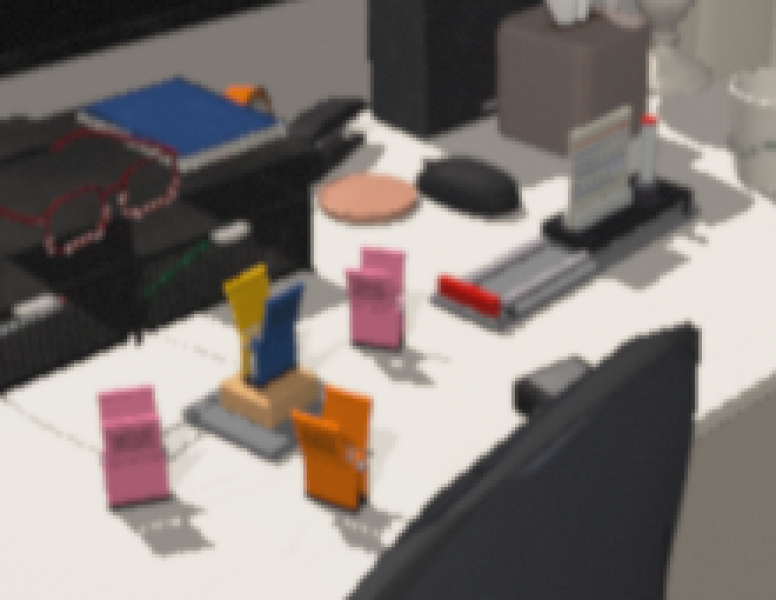

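Top view: the true clip (blue/yellow) is at (243,208) on the grey/wood stand. The look-alikes are pink at (202,219) and (283,207), and orange at (230,250). The card is at (371,205), the red-cap post at (397,207), the red stop at the left (313,214), the mouse at (362,171), the charger at (295,262) and the mug at (448,220). I choose (243,208).

```bash
python3 - <<'E'
from h import *
top={"card_top":(371,205,.115),"post_top":(397,207,.095),"copy_stand":(356,214,0),"clip_stand":(246,211,0),"tab_top":(243,209,.054),"clip":(243,208,.064),"mouse":(362,171,0),"charger":(295,262,0),"mug":(448,225,0),"pinkR":(283,207,.05),"orange":(230,250,.05),"basepic":(313,214,.02),"pinkL":(202,219,.05)}
for n,(u,v,z) in top.items(): print(n,onz(ray("top",(u,v)),z).round(4))
sc={"card_top":(353,183),"post_top":(364,182),"clip":(252,242),"tab_top":(259,245)}
for n,s in sc.items():
    X,r=tri([ray("top",top[n][:2]),ray("scene",s)]);print(n,X.round(4),round(r,4))
# stand orientation from the top picture: long edge / red block / base edges
full=lambda x,y:(170+x*330/800,130+y*170/412)
for a in[(342,180),(568,168),(570,222),(344,235)]: print(onz(ray("top",full(*a)),.01).round(4))
for a in[(148,170),(220,166),(224,238),(152,244)]: print("cs",onz(ray("top",full(*a)),.01).round(4))
E
```

```text
card_top [ 0.5337 -0.0562  0.115 ]
post_top [ 0.5352 -0.1292  0.095 ]
copy_stand [ 0.5295 -0.026   0.    ]
clip_stand [0.526  0.3008 0.    ]
tab_top [0.5214 0.2977 0.054 ]
clip [0.5224 0.2957 0.064 ]
mouse [ 0.6633 -0.0416  0.    ]
charger [0.382 0.147 0.   ]
mug [ 0.507  -0.2976  0.    ]
pinkR [0.5323 0.1856 0.05  ]
orange [0.4053 0.3248 0.05  ]
basepic [0.5209 0.1007 0.02  ]
pinkL [0.489  0.4118 0.05  ]
card_top [ 0.5277 -0.0589  0.122 ] 0.0057
post_top [ 0.5343 -0.1271  0.1029] 0.001
clip [0.5248 0.2981 0.066 ] 0.0039
tab_top [0.5169 0.2929 0.0611] 0.0043
[0.5518 0.108  0.01  ]
[ 0.5774 -0.1674  0.01  ]
[ 0.5106 -0.1693  0.01  ]
[0.4842 0.1025 0.01  ]
cs [0.5551 0.3456 0.01  ]
cs [0.5635 0.258  0.01  ]
cs [0.4751 0.2465 0.01  ]
cs [0.4645 0.3324 0.01  ]
```

```bash
cat >> h.py <<'E'
def quat(th): # tool down, tool x axis at yaw th
    return [np.cos(th/2),np.sin(th/2),0.,0.]
def find(cam,n): return [(np.round(d["at"],1).tolist(),round(d["confidence"],2)) for d in tip_of(cam,n)[:4]]
E
python3 - <<'E'
from h import *
from scipy.spatial.transform import Rotation as R
th=.1
for s in(1,-1):
    print(s,[inverse_kinematics(p,quat(th+s*np.pi/2)) for p in([.53,-.13,.26],[.52,.296,.2])])
q=quat(th-np.pi/2)
def look():
    p=P("wrist");im=read_camera("wrist")
    o={n:find("wrist",n) for n in("post_top","card_top")}
    print(read_eef_pos().round(4),(-p[1][:3,:3].T@p[1][:3,3]).round(4),p[1][2,:3].round(3));
    for n in o:
        for a,c in o[n]: print(n,a,c,onz(ray("wrist",a,p),{"post_top":.095,"card_top":.115}[n]).round(4))
    return im,p,o
s=1 if inverse_kinematics([.53,-.13,.26],quat(th-np.pi/2)) is None else -1
move_ptp([.54,-.13,.30],quat(th+s*np.pi/2)); im1,p1,o1=look(); save("w1",im1)
movel([.55,-.19,.24],speed=.2); im2,p2,o2=look(); save("w2",im2)
for n in o1:
    if o1[n] and o2[n]:print(n,tri([ray("wrist",o1[n][0][0],p1),ray("wrist",o2[n][0][0],p2)]))
print(s,read_time_s(),read_qpos(),read_ft_force())
E
```

```text
1 [array([ 0.65691452,  0.19988685, -0.55112259,  1.78879335,  0.11250028,
        1.18410727,  0.17214226]), array([ 0.31571236,  0.62709749, -1.21874447,  1.71027292,  0.61865206,
        1.25249869, -0.9483808 ])]
-1 [array([-0.93794441,  0.4507075 ,  1.40175712,  1.85213269, -0.47043801,
        1.24473225, -2.43464962]), array([ 0.32655915,  0.64347231, -1.24188385,  1.70991045,  0.63825764,
        1.26310021,  2.1795985 ])]
[ 0.5396 -0.131   0.2999] [ 0.5471 -0.2043  0.447 ] [-0.028  0.286 -0.958]
post_top [315.8, 168.6] 0.63 [ 0.5417 -0.135   0.095 ]
post_top [392.1, 318.2] 0.25 [0.41   0.0716 0.095 ]
card_top [314.8, 230.1] 0.92 [ 0.5362 -0.0669  0.115 ]
[ 0.551  -0.1891  0.241 ] [ 0.5575 -0.2636  0.3873] [-0.028  0.286 -0.958]
post_top [319.1, 237.5] 0.88 [ 0.5427 -0.1347  0.095 ]
post_top [215.9, 254.3] 0.4 [ 0.653  -0.1019  0.095 ]
card_top [317.6, 304.3] 0.67 [ 0.5374 -0.0647  0.115 ]
post_top (array([ 0.54218872, -0.13498323,  0.09536112]), np.float64(0.0005258850842237773))
card_top (array([ 0.53708678, -0.0693172 ,  0.1211618 ]), np.float64(0.0007270046128679248))
-1 4.325 [-0.69361839  0.50229803  1.25365068  1.78852644 -0.50852761  1.22700579
 -2.33591232] [0.04021518 0.62508965 0.24187001]
```

```bash
python3 - <<'E'
import cv2
t=cv2.imread("pics/w2.png");cv2.imwrite("pics/w2c.png",cv2.resize(t[150:400,200:440],(576,600),interpolation=3))
E
```

```text
(no output)
```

View pics/w2c.png

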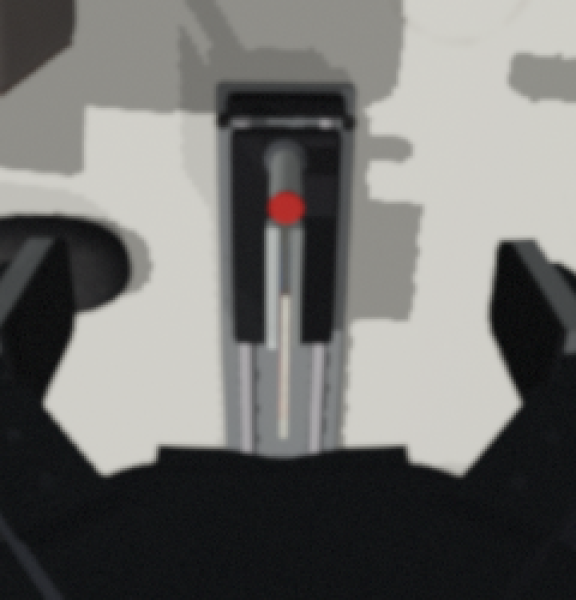

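The wrist crop shows the red cap at (319,236), the card's top edge from (319,273) to (318,332) and the base's black end at row 185. There are no obstacles behind the post.

```bash
python3 - <<'E'
from h import *
p=P("wrist")
W=lambda x,y,z:onz(ray("wrist",(200+x/2.4,150+y/2.4),p),z)
a,b=W(286,295,.115),W(283,437,.115);print(a,b,np.arctan2(-(b-a)[0],(b-a)[1]),np.linalg.norm(b-a))
print("cap",W(286,207,.095))
for A,B,z in[((231,128),(236,342),.03),((342,128),(335,342),.03),((217,85),(228,450),.01),((356,85),(340,450),.01)]:
    a,b=W(*A,z),W(*B,z);print(a.round(4),b.round(4),np.arctan2(-(b-a)[0],(b-a)[1]))
move_j([.65691,.19989,-.55112,1.78879,.1125,1.18411,.17214])
th=.1
u=np.array([-np.sin(th),np.cos(th),0]); post=np.array([.5425,-.135,.095])
move_gripper(0,20)
q=quat(th+np.pi/2)
pre=post-u*.045; pre[2]=.16
movel(pre,q,speed=.2)
print(read_time_s(),read_qpos().round(2),read_finger_gap())
p=P("wrist");im=read_camera("wrist");save("w3",im);print(find("wrist","post_top"),[onz(ray("wrist",a,p),.095) for a,c in find("wrist","post_top")[:1]])
E
```

```text
[ 0.54063324 -0.10272969  0.115     ] [ 0.53371024 -0.02279357  0.115     ] 0.08639107631860227 0.08023534788097259
cap [ 0.54386107 -0.13466063  0.095     ]
[ 0.5728 -0.1468  0.03  ] [ 0.5603 -0.0184  0.03  ] 0.09695698501483051
[ 0.5169 -0.1525  0.03  ] [ 0.5038 -0.0241  0.03  ] 0.10163363606966373
[ 0.5829 -0.1632  0.01  ] [0.5594 0.0855 0.01  ] 0.09401040355153271
[ 0.5101 -0.1706  0.01  ] [0.485 0.078 0.01 ] 0.1005453760724809
7.95 [ 0.67  0.36 -0.5   1.82  0.2   1.01  0.19] 2.557703840041626e-05
[([315.1, 148.4], 0.88)] [array([ 0.54196424, -0.13470974,  0.095     ])]
```

```bash
python3 - <<'E'
from h import *
th=.097;u=np.array([-np.sin(th),np.cos(th),0]);post=np.array([.5425,-.1348,.07])
q=quat(th+np.pi/2)
movel(post-u*.045,q,speed=.15); f0=read_ft_force()
F=lambda:float((read_ft_force()-f0)@u)
movel(post-u*.015,speed=.08);print("early",F())
movel(post+u*.07,speed=.08);print("mid",F())
s=.07
while s<.125:
    s+=.004 if s<.088 else .002
    movel(post+u*s,speed=.04);f=F();print(round(s,3),round(f,2),((read_eef_pos()-post)@u).round(4))
    if f<-9:break
print(read_ft_force()-f0,read_time_s())
E
```

```text
early 0.5920194545821804
mid 1.0580333173063292
0.074 0.17 0.074
0.078 -0.35 0.0781
0.082 -0.74 0.0825
0.086 0.4 0.0868
0.09 0.25 0.0908
0.092 -1.16 0.0922
0.094 -0.43 0.0941
0.096 -0.48 0.0962
0.098 -3.69 0.097
0.1 -7.21 0.097
0.102 -8.65 0.0971
0.104 -11.26 0.0971
[  1.54507493 -11.15978455  -2.16555986] 13.5833
```

```bash
python3 - <<'E'
from h import *
th=.097;u=np.array([-np.sin(th),np.cos(th),0]);post=np.array([.5425,-.1348,.07]);q=quat(th+np.pi/2)
movel(post+u*.08,q,speed=.12)
p=post+u*.08;p[2]=.17;movel(p,speed=.25)
def look(ns,tag):
    p=P("wrist");im=read_camera("wrist");save(tag,im);o={n:find("wrist",n) for n in ns}
    print(tag,o);return p,o
H={"card_top":.115,"post_top":.095,"tab_top":.054,"clip":.064,"tip_blue":.03,"tip_yellow":.03,"clip_stand":0}
def both(a,b):
    for n in a[1]:
        r=[(ray("wrist",x[1][n][0][0],x[0])) for x in(a,b) if x[1][n]]
        print(n,[onz(k,H[n]).round(4) for k in r], tri(r) if len(r)>1 else "")
move_ptp([.535,.02,.30],q);A=look(["card_top","post_top"],"c1")
np.savez("c1.npz",K=A[0][0],T=A[0][1])
movel([.525,.09,.25],speed=.3);B=look(["card_top","post_top"],"c2");np.savez("c2.npz",K=B[0][0],T=B[0][1])
both(A,B);print(read_time_s())
move_gripper(.07,20)
move_ptp([.522,.27,.29],q);A=look(["clip","tab_top","clip_stand"],"k1");np.savez("k1.npz",K=A[0][0],T=A[0][1])
movel([.522,.30,.23],speed=.2);B=look(["clip","tab_top","clip_stand"],"k2");np.savez("k2.npz",K=B[0][0],T=B[0][1])
both(A,B);print(read_time_s(),read_qpos().round(2))
t=np.hstack([cv2.imread("pics/c2.png")[100:350,200:440],cv2.imread("pics/k2.png")[100:350,200:440]])
cv2.imwrite("pics/m1.png",cv2.resize(t,(800,417),interpolation=3))
E
```

```text
c1 {'card_top': [([313.1, 146.1], 0.7)], 'post_top': [([311.9, 204.3], 0.59)]}
c2 {'card_top': [([317.8, 226.0], 0.88)], 'post_top': []}
card_top [array([0.5261, 0.0508, 0.115 ]), array([0.5275, 0.0508, 0.115 ])] (array([0.52681016, 0.05097976, 0.11567767]), np.float64(0.0006930235805289991))
post_top [array([ 0.5311, -0.0209,  0.095 ])] 
15.875
k1 {'clip': [([233.2, 109.0], 0.94), ([310.4, 46.8], 0.72), ([314.1, 142.1], 0.63), ([322.6, 224.0], 0.56)], 'tab_top': [([314.7, 139.0], 0.66)], 'clip_stand': [([314.3, 136.4], 0.59)]}
k2 {'clip': [([218.5, 137.7], 0.79), ([312.8, 181.2], 0.65), ([320.6, 262.9], 0.57), ([304.2, 60.5], 0.56)], 'tab_top': [([312.6, 174.6], 0.75)], 'clip_stand': [([310.2, 165.3], 0.9)]}
clip [array([0.414 , 0.3314, 0.064 ]), array([0.4152, 0.3337, 0.064 ])] (array([0.40735008, 0.33075951, 0.03958189]), np.float64(4.912280495734378e-05))
tab_top [array([0.5162, 0.301 , 0.054 ]), array([0.5168, 0.3007, 0.054 ])] (array([0.51650732, 0.30135452, 0.05691307]), np.float64(0.00031555924670350694))
clip_stand [array([0.5153, 0.299 , 0.    ]), array([0.5131, 0.3002, 0.    ])] (array([ 0.51416206,  0.29796812, -0.01149207]), np.float64(0.0011739597163352973))
18.1917 [ 0.02  0.39 -0.76  1.68  0.28  1.18 -0.71]
```

View pics/m1.png

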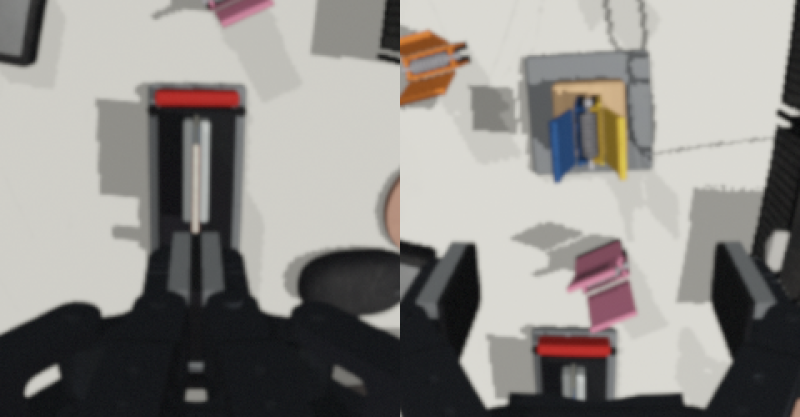

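```bash
python3 - <<'E'
from h import *
L=lambda n:(lambda d:(d["K"],d["T"]))(np.load(n+".npz"))
k1,k2=L("k1"),L("k2")
print("pin",tri([ray("wrist",(314.1,142.1),k1),ray("wrist",(312.8,181.2),k2)]))
W=lambda x,y,z:onz(ray("wrist",(200+(x-400)/1.6667,100+y/1.6667),k2),z)
for A,B,z in[((552,115),(557,180),.107),((624,107),(627,178),.107),((525,57),(530,175),.01),((650,50),(654,168),.01)]:
    a,b=W(*A,z),W(*B,z);print(a.round(4),b.round(4),np.linalg.norm(a-b),np.arctan2(-(a-b)[0],(a-b)[1]),((a+b)/2).round(4))
t=np.hstack([cv2.imread("pics/k1.png")[95:195,260:360],cv2.imread("pics/k2.png")[125:225,260:360]])
cv2.imwrite("pics/m2.png",cv2.resize(t,(800,400),interpolation=2))
E
```

```text
pin (array([0.51665831, 0.30046325, 0.08268758]), np.float64(0.0008435511446778682))
[0.4971 0.3158 0.107 ] [0.5026 0.2796 0.107 ] 0.03660386260044149 0.1491621493333058 [0.4999 0.2977 0.107 ]
[0.5349 0.3237 0.107 ] [0.5409 0.2844 0.107 ] 0.03974560771288421 0.1523635286300247 [0.5379 0.3041 0.107 ]
[0.468 0.336 0.01 ] [0.4774 0.2482 0.01  ] 0.08828943288381405 0.10745153707054995 [0.4727 0.2921 0.01  ]
[0.556  0.3493 0.01  ] [0.5694 0.2626 0.01  ] 0.0877252820244984 0.15389125654183547 [0.5627 0.306  0.01  ]
```

View pics/m2.png

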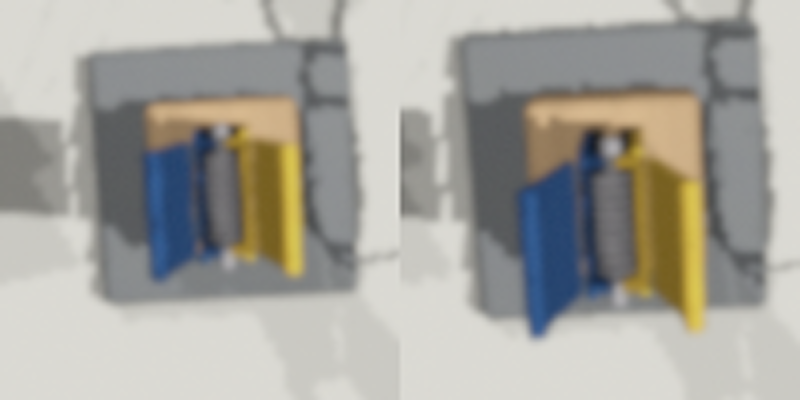

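```bash
python3 - <<'E'
from h import *
L=lambda n:(lambda d:(d["K"],d["T"]))(np.load(n+".npz"))
k1,k2=L("k1"),L("k2")
r1=lambda a:ray("wrist",(260+a[0]/4-.4,95+a[1]/4-.4),k1)
r2=lambda a:ray("wrist",(260+(a[0]-400)/4-.4,125+a[1]/4-.4),k2)
D={"bA":((147,152),(520,187)),"bB":((153,278),(531,335)),"yA":((300,145),(697,180)),"yB":((302,275),(703,330)),"pA":((222,130),(610,148)),"pB":((228,262),(620,295)),
"f1":((80,55),(455,38)),"f2":((345,45),(760,28)),"f3":((358,290),(772,303)),"f4":((104,303),(476,320))}
Z=dict(b=.107,y=.107,p=.064,f=.01);X={}
for n,(a,b) in D.items():
    z=Z[n[0]];X[n]=(onz(r1(a),z)+onz(r2(b),z))/2
    print(n,tri([r1(a),r2(b)])[0].round(4),onz(r1(a),z).round(4),onz(r2(b),z).round(4))
yaw=lambda a,b:round(float(np.arctan2(-(X[a]-X[b])[0],(X[a]-X[b])[1])),3)
print(yaw("bA","bB"),yaw("yA","yB"),yaw("pA","pB"),yaw("f1","f4"),yaw("f2","f3"),(X["f2"]-X["f1"])[1]/(X["f2"]-X["f1"])[0],(X["f3"]-X["f4"])[1]/(X["f3"]-X["f4"])[0])
print("foot c",sum(X["f%d"%i] for i in(1,2,3,4))/4,"pin",(X["pA"]+X["pB"])/2,"lev",(X["bA"]+X["bB"]+X["yA"]+X["yB"])/4)
E
```

```text
bA [0.4951 0.3105 0.0931] [0.4961 0.3117 0.107 ] [0.4959 0.3135 0.107 ]
bB [0.5003 0.2761 0.0985] [0.5005 0.2778 0.107 ] [0.5009 0.2791 0.107 ]
yA [0.5365 0.3164 0.0946] [0.5363 0.3174 0.107 ] [0.5349 0.3188 0.107 ]
yB [0.5413 0.2803 0.0955] [0.5405 0.2824 0.107 ] [0.5402 0.2841 0.107 ]
pA [0.5152 0.3165 0.064 ] [0.5153 0.3165 0.064 ] [0.515  0.3165 0.064 ]
pB [0.5212 0.2752 0.056 ] [0.5209 0.2766 0.064 ] [0.5212 0.2776 0.064 ]
f1 [ 0.463   0.3343 -0.0077] [0.4646 0.3347 0.01  ] [0.466 0.336 0.01 ]
f2 [0.5556 0.3467 0.003 ] [0.5541 0.3464 0.01  ] [0.5557 0.3474 0.01  ]
f3 [5.701e-01 2.601e-01 2.000e-04] [0.568  0.2618 0.01  ] [0.5696 0.2632 0.01  ]
f4 [0.4789 0.2487 0.01  ] [0.4795 0.2486 0.01  ] [0.4782 0.2488 0.01  ]
0.137 0.135 0.149 0.155 0.163 0.1290470847589383 0.1531328262148003
foot c [0.51695547 0.29835033 0.01      ] pin [0.51811728 0.29677935 0.064     ] lev [0.51817437 0.29808132 0.107     ]
```

```bash
python3 - <<'E'
from h import *
d=np.load("c2.npz");c2=(d["K"],d["T"])
W=lambda x,y,z:onz(ray("wrist",(200+x/1.6667-.3,100+y/1.6667-.3),c2),z)
a,b=W(196,143,.115),W(195,232,.115);print("card",a,b,np.linalg.norm(a-b),(a+b)/2)
q=quat(.147+np.pi/2);c=np.array([.5178,.2975,0])
move_ptp(c+[0,0,.17],q)
f0=read_ft_force();movel(c+[0,0,.091],speed=.12)
print("down",read_eef_pos(),(read_ft_force()-f0).round(2))
move_gripper(.030,30);print(read_finger_gap(),read_grasp_force(),(read_ft_force()-f0).round(2))
move_gripper(.012,32);print(read_finger_gap(),read_grasp_force(),(read_ft_force()-f0).round(2),read_ft_torque().round(2))
movel(c+[0,0,.096],speed=.05);print((read_ft_force()-f0).round(2))
movel(c+[0,0,.20],speed=.12);print((read_ft_force()-f0).round(2),read_finger_gap(),read_grasp_force(),read_time_s())
for n in("scene","wrist","top"):
    im=read_camera(n);save("h_"+n,im)
    o={m:find(n,m) for m in("clip","tip_blue","tip_yellow")};print(n,o)
T=P("wrist");np.savez("hw.npz",K=T[0],T=T[1])
print([proj(n,c+[0,0,.173]).round(1) for n in("scene","wrist","top")])
a=cv2.resize(cv2.imread("pics/h_scene.png")[150:300,200:320],(480,600),interpolation=2)
b=cv2.resize(cv2.imread("pics/h_wrist.png")[150:400,250:380],(312,600),interpolation=2)
cv2.imwrite("pics/m3.png",np.hstack([a,b]))
E
```

```text
card [0.52306142 0.09119415 0.115     ] [0.52779129 0.03699563 0.115     ] 0.054404510471237164 [0.52542636 0.06409489 0.115     ]
down [0.51846376 0.29819554 0.09190416] [ 0.05  0.28 -0.56]
0.030162952181807763 5.9545911848545074 [-0.78 -0.38  5.24]
0.019831231375339965 32.99064324652136 [-0.75 -1.37  8.52] [-0.24  0.05  0.03]
[ 1.71 -0.06 -0.44]
[-0.66 -1.22 -1.16] 0.019579804956511907 31.84986261798258 21.3167
scene {'clip': [([216.3, 279.2], 0.75), ([250.6, 207.9], 0.68), ([287.8, 236.7], 0.66), ([273.7, 283.1], 0.6)], 'tip_blue': [([219.1, 292.6], 0.95), ([276.9, 291.5], 0.72), ([286.6, 251.7], 0.65), ([262.2, 221.0], 0.59)], 'tip_yellow': [([275.6, 290.7], 0.58), ([256.8, 218.5], 0.53), ([287.8, 248.4], 0.49)]}
wrist {'clip': [([308.3, 229.8], 0.97), ([313.6, 55.4], 0.94), ([320.0, 274.4], 0.7), ([214.1, 132.3], 0.7)], 'tip_blue': [([222.4, 124.8], 0.95), ([287.1, 214.0], 0.9), ([311.8, 62.4], 0.73), ([320.0, 263.1], 0.69)], 'tip_yellow': [([318.2, 213.2], 0.91), ([225.4, 131.4], 0.76), ([317.2, 59.2], 0.73)]}
top {'clip': [([283.7, 205.2], 0.66), ([230.4, 253.8], 0.54), ([200.8, 222.3], 0.39)], 'tip_blue': [([284.7, 210.5], 0.63), ([232.5, 251.7], 0.62), ([202.5, 222.4], 0.5)], 'tip_yellow': [([282.7, 208.5], 0.59), ([354.1, 205.5], 0.37)]}
[array([252.9, 203.9]), array([317. , 230.5]), array([232.8, 201.1])]
```

View pics/m3.png

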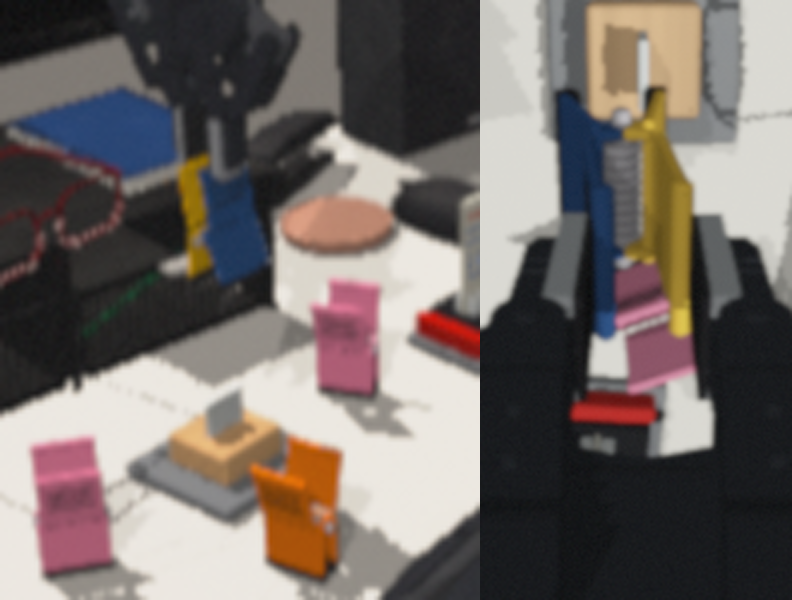

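```bash
python3 - <<'E'
from h import *
d=np.load("hw.npz");w=(d["K"],d["T"]);t=read_eef_pos();print(t,w[0][0],w[1][:3])
th=.147;ex=np.array([np.cos(th),np.sin(th),0]);ey=np.array([-np.sin(th),np.cos(th),0])
loc=lambda X:np.round([(X-t)@ex*1e3,(X-t)@ey*1e3,(X-t)[2]*1e3],1)
Wc=lambda x,y:ray("wrist",(250+(x-480)/2.4-.3,150+y/2.4-.3),w)
print("pin tri",loc(tri([ray("wrist",(308.3,229.8),w),ray("scene",(250.6,207.9))])[0]))
print("tb tri",tri([ray("wrist",(287.1,214),w),ray("scene",(262.2,221))])[1],loc(tri([ray("wrist",(287.1,214),w),ray("scene",(262.2,221))])[0]))
for n,r,z in[("pin",ray("wrist",(308.3,229.8),w),.173),("tb",ray("wrist",(287.1,214),w),.14),("ty",ray("wrist",(318.2,213.2),w),.14),
 ("pinA",Wc(620,118),.173),("pinB",Wc(627,262),.173),("blue lever top",Wc(605,325),.216),("yel lever top",Wc(682,318),.216),
 ("padL",Wc(589,230),.2),("padR",Wc(700,230),.2),("jawb",Wc(568,95),.14),("jawy",Wc(656,92),.14)]:
    print(n,loc(onz(r,z)))
E
```

```text
[0.51779225 0.29754112 0.20000119] [309.70691629   0.         317.13346812] [[ 9.89353490e-01  1.45531945e-01 -3.51897103e-04 -5.55578553e-01]
 [ 1.39419392e-01 -9.47100229e-01  2.89073329e-01  1.79121475e-01]
 [ 4.17361220e-02 -2.86044769e-01 -9.57306892e-01  4.16848013e-01]]
pin tri [ -2.5   3.4 -32.7]
tb tri 0.0005787205489920388 [-22.4  -4.3 -67.3]
pin [ -5.3   0.4 -27. ]
tb [-21.3  -1.2 -60. ]
ty [  0.8  -0.6 -60. ]
pinA [ -5.3  20.1 -27. ]
pinB [ -3.9 -19.6 -27. ]
blue lever top [ -7.6 -11.7  16. ]
yel lever top [  8.4 -10.   16. ]
padL [-11.5   2.7  -0. ]
padR [12.8  2.6 -0. ]
jawb [-21.3  17.  -60. ]
jawy [  4.1  17.9 -60. ]
```

```bash
python3 - <<'E'
from h import *
d=np.load("hw.npz");w=(d["K"],d["T"]);t=read_eef_pos()
th=.147;ex=np.array([np.cos(th),np.sin(th),0]);ey=np.array([-np.sin(th),np.cos(th),0])
pt=lambda a:t+ex*a[0]/1e3+ey*a[1]/1e3+[0,0,a[2]/1e3]
S=cv2.imread("pics/h_scene.png");Wi=cv2.imread("pics/h_wrist.png")
s=cv2.resize(S[175:245,225:285],(480,560),interpolation=2)
v=cv2.resize(Wi[180:300,280:350],(320,549),interpolation=2)
pts={"pin":[(-5,20,-27),(-5,-20,-27)],"tipB":[(-21,20,-60),(-21,-20,-60)],"lev":[(-10,18,16),(-10,-18,16),(10,18,16),(10,-18,16)],"ftip":[(-11,11,-19),(-11,-11,-19),(11,11,-19),(11,-11,-19)]}
col=dict(pin=(0,255,0),tipB=(0,0,255),lev=(255,255,0),ftip=(255,0,255))
for n,L in pts.items():
    for a in L:
        p=proj("scene",pt(a));cv2.circle(s,tuple(int(x) for x in ((p-[225,175])*8)),4,col[n],-1)
        p=proj("wrist",pt(a),w);cv2.circle(v,tuple(int(x) for x in ((p-[280,180])*4.575)),4,col[n],-1)
v=cv2.copyMakeBorder(v,0,11,0,0,cv2.BORDER_CONSTANT)
cv2.imwrite("pics/m4.png",np.hstack([s,v]))
E
```

```text
(no output)
```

View pics/m4.png

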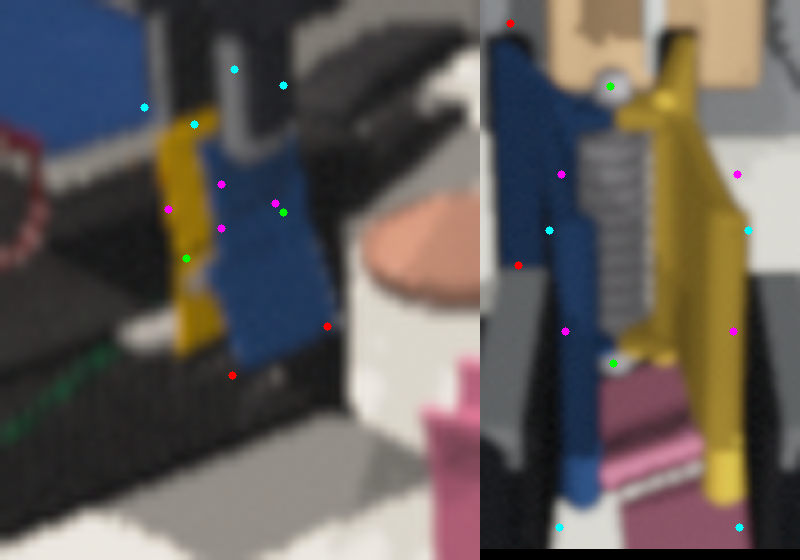

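```bash
cat >> h.py <<'E'
from scipy.spatial.transform import Rotation as R
CARD=np.array([.5265,.0513,.115]);TC=.097
EX=np.array([np.cos(TC),np.sin(TC),0]);EY=np.array([-np.sin(TC),np.cos(TC),0])
def tq(roll,yaw): return (R.from_rotvec(roll*EY)*R.from_quat(quat(yaw+np.pi/2))).as_quat()
def cl(X): d=np.asarray(X)-CARD; return np.round([d@EX*1e3,d@EY*1e3,d[2]*1e3],1)
E
python3 - <<'E'
from h import *
q=tq(-.15,.08)
up=read_eef_pos();up[2]=.235;movel(up,speed=.2)
t=CARD+EX*.001+[0,0,.013+.027+.045]
move_ptp(t+[0,0,.03],q)
movel(t,speed=.1)
print(read_eef_pos(),read_finger_gap(),read_grasp_force(),read_time_s())
w=P("wrist");np.savez("v.npz",K=w[0],T=w[1])
for n in("scene","wrist"):
    save("v_"+n,read_camera(n));print(n,{m:find(n,m)for m in("clip","tip_blue","tip_yellow","card_top")})
a=cv2.resize(cv2.imread("pics/v_scene.png")[140:220,310:380],(490,560),interpolation=2)
b=cv2.resize(cv2.imread("pics/v_wrist.png")[150:290,280:355],(300,560),interpolation=2)
cv2.imwrite("pics/m5.png",np.hstack([a,b]))
E
```

```text
[0.5272835  0.05278001 0.19955134] 0.0197540184231287 31.855011015595665 23.6667
scene {'clip': [([275.0, 279.0], 0.74), ([214.6, 278.1], 0.73), ([321.7, 179.0], 0.72), ([287.1, 236.4], 0.64)], 'tip_blue': [([285.4, 248.8], 0.96), ([327.7, 191.6], 0.91), ([273.0, 291.2], 0.8)], 'tip_yellow': [([322.3, 188.5], 0.69), ([273.8, 288.0], 0.54), ([287.2, 249.4], 0.44)], 'card_top': [([328.5, 195.7], 0.74)]}
wrist {'clip': [([311.8, 53.7], 0.73), ([308.0, 228.2], 0.69), ([162.0, 88.7], 0.68)], 'tip_blue': [([307.7, 57.9], 0.85), ([286.3, 217.9], 0.78)], 'tip_yellow': [([319.8, 212.1], 0.9), ([306.8, 59.8], 0.89), ([290.1, 212.4], 0.37)], 'card_top': [([299.5, 202.9], 0.75)]}
```

View pics/m5.png

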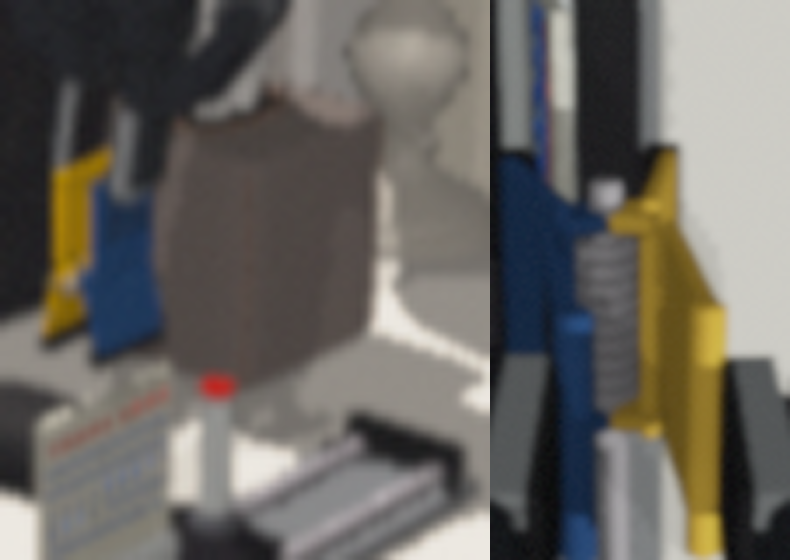

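```bash
python3 - <<'E'
from h import *
d=np.load("v.npz");w=(d["K"],d["T"])
Wc=lambda x,y:ray("wrist",(280+(x-490)/4-.3,150+y/4-.3),w)
N=lambda x,y:ray("wrist",(x,y),w)
print(cl(read_eef_pos()),read_tcp_rot())
for n,r,z in[("cardtop net",N(299.5,202.9),0),("card top crop far",Wc(564,60),0),("card crop",Wc(565,150),0),("pin",N(308,228.2),58),("pinA",Wc(607,192),58),("pinB",Wc(612,420),58),
 ("tb",N(286.3,217.9),25),("ty",N(319.8,212.1),25),("jawB corner outer",Wc(500,150),25),("jawY corner inner",Wc(655,150),25),("jawY outer",Wc(677,150),25),
 ("levB top",Wc(560,320),101),("levY top",Wc(722,310),101)]:
    print(n,cl(onz(r,.115+z/1e3)))
for n,a,b in[("pin",(308,228.2),(321.7,179)),("tb",(286.3,217.9),(327.7,191.6)),("ty",(319.8,212.1),(322.3,188.5)),("card",(299.5,202.9),(328.5,195.7))]:
    X,r=tri([N(*a),ray("scene",b)]);print(n,cl(X),round(r,4))
E
```

```text
[ 1.1 -0.1 85.3] [0.67642876 0.73266313 0.05602311 0.05010271]
cardtop net [-0.4  1.3 -0. ]
card top crop far [-0.4 31.7 -0. ]
card crop [-0.8 14.1 -0. ]
pin [-0.7  3.4 58. ]
pinA [ 0.4 22.5 58. ]
pinB [  0.2 -14.7  58. ]
tb [-12.2  -1.2  25. ]
ty [11.7  1.5 25. ]
jawB corner outer [-14.   21.2  25. ]
jawY corner inner [12.8 19.7 25. ]
jawY outer [16.7 19.5 25. ]
levB top [-10.4  20.7 101. ]
levY top [  8.3  20.5 101. ]
pin [ 2.7  3.5 51.1] 0.0039
tb [-10.5  -3.6  14.7] 0.0019
ty [11.9 -2.2 17.4] 0.0014
card [-4.4 -3.  -0.7] 0.0058
```

```bash
python3 - <<'E'
from h import *
t0=read_eef_pos()-EX*.0003;f0=read_ft_force()
for dz in(.02,.028,.034,.040):
    movel(t0-[0,0,dz],speed=.05);f=read_ft_force()-f0;print(dz,[round(f@EX,2),round(f@EY,2),f[2].round(2)])
print(cl(read_eef_pos()),read_finger_gap(),read_grasp_force(),read_time_s())
w=P("wrist");np.savez("u.npz",K=w[0],T=w[1])
for n in("scene","wrist"):
    save("u_"+n,read_camera(n));print(n,{m:find(n,m)for m in("clip","tip_blue","tip_yellow","card_top")})
a=cv2.resize(cv2.imread("pics/u_scene.png")[155:225,300:360],(480,560),interpolation=2)
b=cv2.resize(cv2.imread("pics/u_wrist.png")[150:290,280:355],(300,560),interpolation=2)
cv2.imwrite("pics/m6.png",np.hstack([a,b]))
E
```

```text
0.02 [np.float64(-0.6), np.float64(-0.79), np.float64(0.71)]
0.028 [np.float64(0.15), np.float64(-0.42), np.float64(0.66)]
0.034 [np.float64(0.15), np.float64(-0.13), np.float64(-0.14)]
0.04 [np.float64(0.97), np.float64(1.37), np.float64(0.05)]
[ 0.4 -0.1 44.7] 0.019481229477644232 31.854851351090474 25.55
scene {'clip': [([273.7, 279.6], 0.92), ([322.6, 194.6], 0.89), ([286.4, 237.5], 0.86), ([216.3, 280.8], 0.86)], 'tip_blue': [([328.1, 202.5], 0.9), ([216.2, 292.2], 0.75), ([275.5, 288.8], 0.74), ([282.6, 250.9], 0.68)], 'tip_yellow': [([276.4, 291.3], 0.57), ([287.2, 247.3], 0.51), ([325.3, 203.9], 0.49)], 'card_top': []}
wrist {'clip': [([317.2, 45.2], 0.9), ([310.9, 228.6], 0.77), ([154.1, 82.7], 0.23)], 'tip_blue': [([314.7, 50.7], 0.77), ([288.4, 214.7], 0.55)], 'tip_yellow': [([320.4, 212.1], 0.91), ([313.3, 51.4], 0.79)], 'card_top': [([305.3, 222.5], 0.92)]}
```

View pics/m6.png

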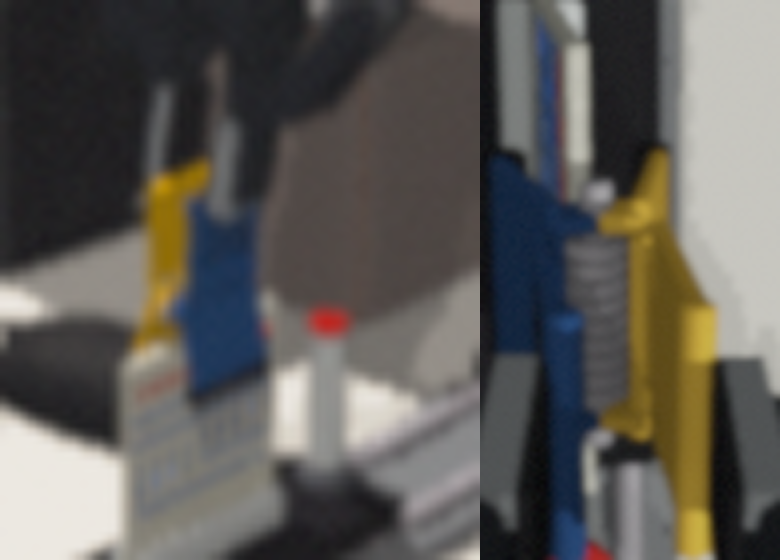

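```bash
python3 - <<'E'
from h import *
d=np.load("u.npz");w=(d["K"],d["T"])
Wc=lambda x,y:ray("wrist",(280+(x-480)/4-.3,150+y/4-.3),w)
N=lambda x,y:ray("wrist",(x,y),w)
for n,r,z in[("card net",N(305.3,222.5),0),("card far",Wc(579,40),0),("card",Wc(581,150),0),("card near -y",Wc(590,490),0),("pinA",Wc(597,192),15),("pinB",Wc(600,432),15),("tb",N(288.4,214.7),-18),("ty",N(320.4,212.1),-18),("jawB outer",Wc(492,155),-18),("jawY in",Wc(643,155),-18),("jawY out",Wc(665,150),-18)]:
    print(n,cl(onz(r,.115+z/1e3)))
for n,a,b in[("pin",(310.9,228.6),(322.6,194.6)),("tb",(288.4,214.7),(328.1,202.5)),("ty",(320.4,212.1),(325.3,203.9))]:
    X,r=tri([N(*a),ray("scene",b)]);print(n,cl(X),round(r,4))
# scene px of card and ideal jaw points
for n,a in dict(cl=(0,40,0),cr=(0,-40,0),bL=(-12,20,-18),bR=(-12,-20,-18)).items():
    p=proj("scene",CARD+EX*a[0]/1e3+EY*a[1]/1e3+[0,0,a[2]/1e3]);print(n,((p-[300,155])*8).round())
E
```

```text
card net [-0.9 -1.4 -0. ]
card far [-0.2 40.4 -0. ]
card [-0.4 22.7  0. ]
card near -y [ -0.8 -39.5  -0. ]
pinA [ 0.2 20.  15. ]
pinB [ -0.4 -20.   15. ]
tb [-11.   -1.6 -18. ]
ty [ 12.1  -1.3 -18. ]
jawB outer [-14.1  17.9 -18. ]
jawY in [ 12.4  16.4 -18. ]
jawY out [ 16.3  17.1 -18. ]
pin [ 4.8 -2.6  1.9] 0.0035
tb [-11.2  -1.9 -18.1] 0.0003
ty [ 11.1  -9.9 -32.7] 0.0047
cl [121. 362.]
cr [268. 291.]
bL [185. 401.]
bR [259. 364.]
```

```bash
python3 - <<'E'
from h import *
pause(.5);print(read_finger_gap(),read_grasp_force(),read_ft_force().round(2),np.abs(read_joint_vel()).max());print(sign_off())
E
```

```text
0.019911130694444317 31.854755066869984 [ 0.14 -1.08 -0.49] 0.0015351576890305515
the job is handed in; nothing more can be done
None
```

I handed the job in with the carriage against the red stop and the clip held wide open over the middle of the card. By my camera measurements, the jaws reach about 18 mm down, with roughly 10 mm clear at each tip, and I felt no contact with the card. The mug, mouse and charger were left alone, and it took about 26 s of the 48 s allowed.

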